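# Fit the skylight opener's battery block

### The job

Fit the battery block into the skylight opener's dock: toe under the orange lip and against the sprung contact, rock it down gently, never forcing it (keep the load between block and dock under 30 N), until it lies flat and fully home, then slide the red bolt fully shut over it. Leave the other things on the ledge where they are.

Things in the scene. Friction and masses are not known exactly. Their poses are not given: they have to be found in the camera images.
- block: Battery block, 0.15-0.3 kg, flat on the ledge: black body 56 x 36 x 30 mm (x,y,z) plus yellow toe at the +x end, 14 mm long, 36 wide, 11 high, level with the underside; x -35 (plain trailing face) to +35 (toe face). Origin: centre of the underside; z up, toe along +x. Grip it across y near mid-length, in the dock with the fingertips 3 to 6 mm above its underside.
- toe (a point): Point at the bottom of the block's toe face, (35, 0, 0) mm in the block's frame.
- dock: Grey battery dock fixed to the ledge, base plate 185 x 90 x 8 mm, x -95 to +90. Origin: underside, on the ledge; x runs from bolt end to lip end, z up. On it a rigid cradle with the pocket, clamped 4 to 19 mm towards +x from its rear stop; this offset is NOT reported: feel or see it. Points pocket, wall, lip and contact are reported for offset 0 (the rear stop), so add the offset in x.
- pocket (a point): Where the origin of the seated block lies at offset 0: dock (20, 0, 12) mm, on the pocket floor, toe towards dock +x. The pocket is 39 mm wide (block 36). Side cheeks 5 mm thick stand only at the ends (pocket x -41 to -19, 11 mm high in all, and 17 to 44, 18 mm high), with lead-ins flared upwards (top 4 mm) and, at the lip end, towards the middle; between them both sides are open for the fingers.
- wall (a point): Middle of the top inner edge of the plain wall at the bolt end, dock (-15, 0, 26) mm at offset 0: 6 mm thick, top 14 mm above the pocket floor. The seated block's trailing face rests against it.
- lip (a point): Middle of the lower edge of the orange lip, dock (50, 0, 27) mm at offset 0. It covers the pocket from there 20 mm towards +x, underside 15 and top 19 mm above the floor. The toe must go under it, so the block enters only tilted nose down: 16 degrees fits under the lip and lets the trailing end clear the plain wall.
- contact (a point): Face centre of the brass contact plate under the lip, at rest, dock (53.5, 0, 18) mm at offset 0: 28 mm wide, 1 to 11 mm above the floor. Gives up to 5 mm towards +x: 3 N at first, 1.2 N more per mm, then hard. The toe must push it back 2.5 to 4.5 mm while the trailing end rocks down past the plain wall; friction then holds the block up until it is pressed flat.
- bolt_tab (a point): Top centre of the bolt's red grip tab: 14 x 12 mm (dock x, y), 26 tall above the tongue, top 78 mm above the ledge, at dock x = -70 when open. Grip it across y, fingertips at least 53 mm above the ledge (guides beside it are 50 high). Its 18 mm wide tongue, 44-49 mm above the ledge, nose 38 mm ahead of the tab, slides over the seated block. Not affected by the offset.
- bolt (a joint): Bolt travel in m along dock +x: 0 open (start), 0.045 fully shut at its end stop; friction 2 N, stays where it is left.
- coriander: blue glazed coriander pot, 112 mm across, 97 mm tall without the leaves; bystander; origin: centre of its underside.
- spray_bottle: amber glass spray bottle, 68 mm across, 175 mm tall; bystander; origin: centre of its underside.
- dibber: wooden dibber lying down, 215 mm long, T handle; bystander.
- seed_pot: small terracotta pot, 76 mm across, 75 mm tall; bystander; origin: centre of its underside.
- seed_jar: jar with an aluminium cap, 64 mm across, 90 mm tall; bystander; origin: centre of its underside.
- screwdriver: screwdriver lying down; bystander.
There are look-alikes about, which are no part of the job. Leave any pink look-alike of the dock alone.

How it is judged:
On the way, in this order (a step that is already met when the one before it is completed fails the run):
1. the block lies flat and fully home in the cradle, toe under the lip (z of block in the frame of dock between 0.01 and 0.0138 m and angle between block's own z axis and vertical below 0.04 rad and x of toe in the frame of dock between 0.057 and 0.076 m and y of block in the frame of dock between -0.003 and 0.003 m), for 0.2 s.
2. the bolt is slid shut over the seated block (all of step 1 and value of joint bolt above 0.04 m), for 0.2 s.
At the end, for the whole second after the job is handed in: The block lies at rest flat in the pocket (underside within about 2 mm of the pocket floor, tilt under 0.04 rad, toe face under the lip, within 3 mm sideways) and the bolt is at least 40 mm shut (all of step 2 and linear speed of block below 0.02 m/s); the robot touches nothing.
It fails at once if the block is forced: more than 30 N between block and dock (contact force between block and dock above 30 N).
It fails at once if one of the other things is moved by more than 30 mm (distance of any of coriander, spray_bottle, dibber, seed_pot, seed_jar, screwdriver from where it was at the start of the episode above 0.03 m).
It also fails if it takes over 50 s, if anything falls off the work surface, if the arm or the gripper's body presses on something with over 40 N, if the wrist force passes 120 N, or if a joint passes its speed limit or range.

### The arm

A 6-joint arm with a two-finger parallel gripper is mounted at the origin on the work surface. World frame = base frame: x ahead of the robot, y to its left, z up, the work surface at z = 0. Lengths are in m, angles in rad, forces in N, time in s.
With the tool pointing down it reaches from about 0.375 to 0.9 m from the base axis. Payload 3.1 kg.
Tool frame: the origin (TCP) lies at the very end of the fingers, on their centre line; the grasp point (between the pads) lies 19 mm behind it (grip_depth is the distance from the TCP to the grasp point, in m); z points along the fingers, y is the line along which they close (so a half turn about z gives the same grasp; the last joint's range is limited). The gripper opens to 85 mm and grips with 20 to 120 N. Pads are 22 mm wide; open, the fingers measure 114 mm over their backs; the gripper's body (76 mm by 85 mm) begins 54 mm behind the grasp point. The pads swing forward as they close: fully open they stand 13 mm farther back than shut.
Start: joints at [1.048, 0.527, 1.433, -0, 1.181, -0.178], TCP at [0.211, 0.588, 0.231] pointing down, gripper open.
Joint ranges: [-3.08, 3.08], [-0.75, 2.2], [0.22, 2.44], [-1.43, 4.57], [0, 2.65], [-2.85, 2.85]. Speed limits (rad/s): [2.79, 2.79, 3.14, 3.14, 3.14, 3.14].

### API

Orientations are given as a unit quaternion [x, y, z, w].
In Python, from station import * gives the robot as it stands.
- The arm moves only by the tool apply_moves, never from a script. Its argument "plan" is a list of rows, each a list of 7 numbers: the shift along the tool's x, y, z in m, then the turn, a rotation vector about the tool's x, y, z in rad, then the gripper command: -1 is fully open, 1 is shut, values between are in proportion. In form: [[dx, dy, dz, wx, wy, wz, jaw], ...]. A call has 1 to 8 rows; each row shifts and turns the commanded pose from where the row before left it, along the tool's axes as they then stand; what a row does not reach is not made up. A row lasts 1/8 s, in which the tool goes at most 62.5 mm and 10.7 degrees, less where a joint would pass 70% of its speed; a pose out of reach is approached as far as the arm can. A call is refused whole if a number of a shift passes 0.0625 or a number of a turn 0.188, either way. A call with a gripper value outside its range is refused whole. The fingers move at their own pace and stop on an object; "force" is the grip in N (left out, the last holds). Time passes only in rows, so rows that do not move let the fingers close. It gives the time, the measured TCP pose, the force, the opening and the grip force at its end, in the units of the state.
- sense(): the state, without advancing time (a new reading comes with each control period).
- snapshot(name): name is "side" or "top"; returns the picture (384x512x3 uint8, red, green, blue); there is no depth.
- calibration(name): a dict with "camera_matrix" (3x3 intrinsics, pixels), "R" (3x3) and "t" (3): a world point X has camera coordinates R X + t. Camera axes: x right, y down, z forward; pixel columns grow to the right and rows downward; lengths in m; the calibration is good to about 2 mm. A picture is of the moment at which its call begins. calibration takes no time and is no camera call.
- sign_off(): hands the job in; it is judged then, once.
The state is a dict: "t": time; "q": joint angles; "qd": joint speeds; "tau": joint torques, N m; "tcp_pos": TCP position; "tool_rot": TCP orientation; "force": force on the tool from outside, world axes, zero at the start; "ft_torque": the same for the moment, N m; "finger_gap": opening from 0.0 (shut) to 1.0 (fully open); "gripper_force": force on a finger pad.
Only numpy, scipy, OpenCV 4.12 (cv2) and the standard library are available. Lean on these libraries where they do the work, as an engineer would, in place of code of your own. Each camera call takes 0.05 s, during which the arm holds its last target. There are 200 camera calls.

## Working session

There is one attempt and no reset: what is moved stays moved. The work goes in short steps, Python scripts to look and compute and a tool call to move; the robot and the scene stay as the last step left them, time stands still between calls to the robot, and variables do not carry over. Pictures are saved under pics/ and viewed, at most 12 in all, crops included, and the job is handed in when it is done.

Besides the shell and the picture viewer there is one more tool, called after "Request:" as name([rows], argument=value, ...), one row to a line, values as JSON. apply_moves: Moves the arm, as the interface text tells. Its arguments: {"type":"object","properties":{"plan":{"type":"array"},"force":{"type":"number"}},"required":["plan"]}

```bash
ls; mkdir -p pics
python3 - <<'E'
from station import *
import cv2,numpy as np
s=sense();print(s)
for n in("side","top"):
    im=snapshot(n);cv2.imwrite(f"pics/{n}0.png",cv2.cvtColor(np.asarray(im),cv2.COLOR_RGB2BGR))
    c=calibration(n);print(n,np.array(c["camera_matrix"]).round(1).tolist(),np.array(c["R"]).round(4).tolist(),np.array(c["t"]).round(4).tolist())
E
```

```text
pics
{'t': 0.0, 'q': array([ 1.04851236e+00,  5.28468083e-01,  1.43393633e+00,  3.01019456e-06,
        1.18138146e+00, -1.78528204e-01]), 'qd': array([-0.00094271, -0.00145181,  0.00044805,  0.00041062,  0.0005481 ,
        0.0008192 ]), 'tau': array([ 2.19673137e-03, -4.42338681e+01, -1.78032911e+01, -1.59776373e-04,
        8.34675680e-03,  4.76539725e-06]), 'tcp_pos': array([0.21025937, 0.58779681, 0.23032161]), 'tool_rot': array([ 1.71033321e-01,  9.85264635e-01, -1.02949614e-03, -3.77751093e-04]), 'force': array([ 0.99634116, -0.28880674,  0.04980435]), 'ft_torque': array([ 0.02779107, -0.00665573,  0.05210098]), 'gripper_force': 0.0, 'finger_gap': 1.0011175537497603}
side [[363.1, 0.0, 251.4], [0.0, 363.1, 190.0], [0.0, 0.0, 1.0]] [[0.9877, -0.1553, -0.0161], [-0.1099, -0.6187, -0.7779], [0.1109, 0.7701, -0.6282]] [-0.5405, 0.0955, 1.0589]
top [[396.8, 0.0, 253.1], [0.0, 396.8, 188.9], [0.0, 0.0, 1.0]] [[-0.0053, -1.0, 0.0047], [-0.9779, 0.0042, -0.209], [0.209, -0.0057, -0.9779]] [-0.0209, 0.5603, 1.4624]
```

View pics/top0.png

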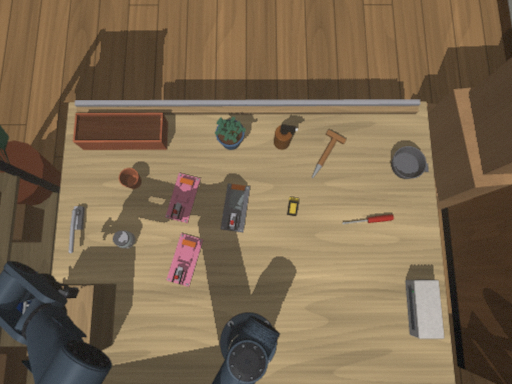

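View pics/side0.png

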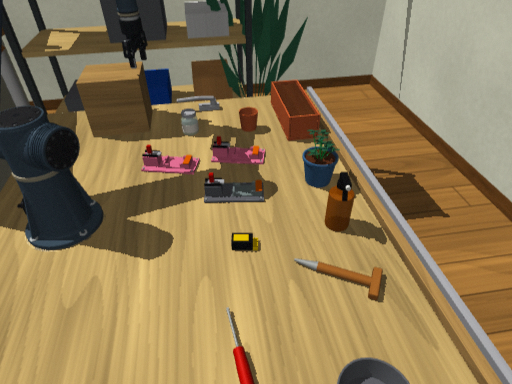

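The top view shows the grey dock at about (236,208), with the orange lip up (+x) and the red tab at the lower end. The block is at about (293,207). In the side view the dock is at (234,190) and the block at (245,242). Next I'll zoom in on both.

```bash
cat > h.py <<'E'
import cv2,numpy as np
from station import *
def cam(n):
    c=calibration(n);return np.array(c["camera_matrix"]),np.array(c["R"]),np.array(c["t"])
def ray(n,uv):
    K,R,t=cam(n);return -R.T@t,R.T@np.linalg.inv(K)@np.array([uv[0],uv[1],1.])
def onz(n,uv,z):
    o,d=ray(n,uv);return o+d*(z-o[2])/d[2]
def tri(a,b):
    (o1,d1),(o2,d2)=ray("top",a),ray("side",b)
    s=np.linalg.lstsq(np.c_[d1,-d2],o2-o1,rcond=None)[0];p,q=o1+s[0]*d1,o2+s[1]*d2
    return (p+q)/2,np.linalg.norm(p-q)
def proj(n,X):
    K,R,t=cam(n);p=K@(R@np.array(X)+t);return p[:2]/p[2]
def crop(img,x0,y0,w,h,s):
    return cv2.resize(img[y0:y0+h,x0:x0+w],None,fx=s,fy=s,interpolation=cv2.INTER_CUBIC)
E
python3 - <<'E'
from h import *
t=cv2.imread("pics/top0.png");s=cv2.imread("pics/side0.png")
a=crop(t,215,175,100,66,7);b=crop(s,195,165,100,100,0.1)
cv2.imwrite("pics/topc.png",a);cv2.imwrite("pics/sidec.png",crop(s,195,165,80,90,6.5))
for n,im,(x0,y0,x1,y1) in(("top",t,(215,175,310,240)),("side",s,(195,165,275,260))):
    hsv=cv2.cvtColor(im,cv2.COLOR_BGR2HSV)
    for c,lo,hi in(("yellow",(22,150,90),(34,255,255)),("orange",(5,150,90),(16,255,255)),("red",(0,150,70),(4,255,255)),("dark",(0,0,0),(180,255,45)),("grey",(90,15,46),(130,110,140))):
        m=np.zeros(im.shape[:2],np.uint8);m[y0:y1,x0:x1]=cv2.inRange(hsv,lo,hi)[y0:y1,x0:x1]
        for k in cv2.findContours(m,cv2.RETR_EXTERNAL,cv2.CHAIN_APPROX_NONE)[0]:
            if cv2.contourArea(k)>12:
                r=cv2.minAreaRect(k);print(n,c,cv2.contourArea(k),np.round(r[0],1),np.round(r[1],1),round(r[2],1))
E
```

```text
top yellow 47.5 [293. 208.] [10.  6.] 90.0
top orange 34.0 [237.5 187. ] [ 4. 11.] 90.0
side yellow 59.0 [255.5 243.5] [13.  5.] 90.0
side yellow 89.5 [240.5 237. ] [ 6. 15.] 90.0
side orange 51.0 [258. 185.] [10.  6.] 90.0
side red 27.0 [211. 177.] [8. 4.] 90.0
side dark 173.0 [242.  241.5] [15. 20.] 90.0
side dark 124.5 [217.6 189.4] [28.  12.9] 4.4
side grey 226.0 [233.5 192. ] [57. 18.] 0.0
```

View pics/topc.png

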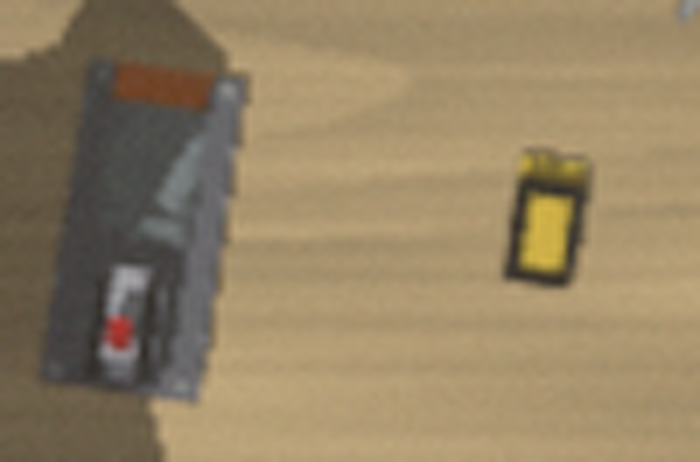

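View pics/sidec.png

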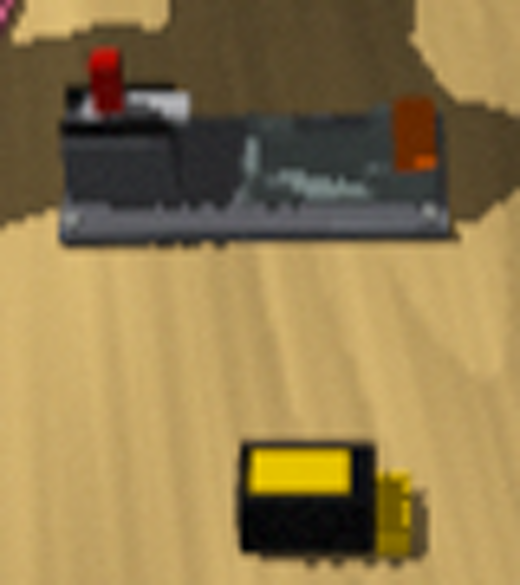

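```bash
cat >> h.py <<'E'
def edge(im,a,b,hw=3.0,trim=.15):
    """subpixel line near a-b: strongest gradient on perpendicular profiles, robust fit -> (p,dir)"""
    a,b=np.array(a,float),np.array(b,float);d=b-a;d/=np.linalg.norm(d);n=np.array([-d[1],d[0]])
    off=np.arange(-hw,hw+.01,.25);P=[]
    for f in np.linspace(trim,1-trim,25):
        c=a+(b-a)*f;q=(c+off[:,None]*n).astype(np.float32)
        v=cv2.remap(im,q[:,0][None],q[:,1][None],cv2.INTER_LINEAR)[0].astype(float)
        g=np.linalg.norm(np.gradient(cv2.GaussianBlur(v,(1,5),1) if v.ndim==2 else v,axis=0),axis=-1)
        k=np.argmax(g);w=g*(abs(off-off[k])<=1);P.append(c+n*(w@off)/w.sum())
    vx,vy,x,y=cv2.fitLine(np.array(P,np.float32),cv2.DIST_HUBER,0,.01,.01).ravel()
    res=np.std((np.array(P)-[x,y])@np.array([-vy,vx]));return np.array([x,y]),np.array([vx,vy]),res
def inter(l,m):
    s=np.linalg.solve(np.c_[l[1],-m[1]],m[0]-l[0]);return l[0]+s[0]*l[1]
def quad(im,C,z,n,hw=3.0):
    """corner guesses in order; z height per edge i (C[i]-C[i+1]); world corners from the edge planes"""
    L=[edge(im,C[i],C[(i+1)%4],hw) for i in range(4)]
    W=[]
    for l,zz in zip(L,z):
        p,q=onz(n,l[0]-5*l[1],zz)[:2],onz(n,l[0]+5*l[1],zz)[:2];W.append((p,(q-p)/np.linalg.norm(q-p)))
    ang=[np.degrees(np.arctan2(*(w[1]*np.sign(w[1][np.argmax(abs(w[1]))]))[::-1])) for w in W]
    print(n,"res",[round(float(l[2]),2) for l in L],"ang",np.round(ang,2))
    return np.array([inter(W[i-1],W[i]) for i in range(4)])
E
python3 - <<'E'
from h import *
t=cv2.imread("pics/top0.png");s=cv2.imread("pics/side0.png")
f=lambda pts,x0,y0,k:[((x+.5)/k-.5+x0,(y+.5)/k-.5+y0) for x,y in pts]
for n in("top","side"): print(n,"cam",ray(n,(0,0))[0].round(3))
D=quad(t,f([(90,60),(247,75),(198,400),(40,380)],215,175,7),[.008,0,0,.008],"top");print(D.round(4),D.mean(0).round(4),[np.linalg.norm(D[i]-D[i-1]).round(4) for i in range(4)])
# block: toe top edge z=.011, right edge z~0 , rear bottom z=0, left z=.03 (body)
B=quad(t,f([(520,150),(592,157),(570,287),(505,278)],215,175,7),[.011,.015,0,.015],"top");print(B.round(4),B.mean(0).round(4),[np.linalg.norm(B[i]-B[i-1]).round(4) for i in range(4)])
# side view plate: near long edge bottom z=0 (62,242)-(450,238); block near bottom edge, rear, toe
def ln(im,pts,z,n,hw=2.5):
    l=edge(im,*pts,hw);p,q=[onz(n,l[0]+k*l[1],z)[:2] for k in(-5,5)]
    print(n,"line",p.round(4),q.round(4),"ang",np.degrees(np.arctan2(*(q-p)[::-1])).round(2),"res",round(float(l[2]),2));return l
A=ln(s,f([(62,242),(450,238)],195,165,6.5),0,"side")
b=ln(s,f([(240,552),(410,557)],195,165,6.5),0,"side")
r=ln(s,f([(240,445),(240,550)],195,165,6.5),0,"side")
tt=ln(s,f([(411,475),(411,555)],195,165,6.5),0,"side")
pe=ln(s,f([(450,205),(450,238)],195,165,6.5),0,"side");pr=ln(s,f([(62,205),(62,240)],195,165,6.5),0,"side")
for nm,l,m in(("blk rear -y",b,r),("blk toe -y",b,tt),("plate lip-y",A,pe),("plate rear-y",A,pr)):print(nm,onz("side",inter(l,m),0).round(4))
# orange lip front-bottom edge region in both, tab, label
print("label top",onz("top",(293,208),.03).round(4),"side",onz("side",(240.5,237),.03).round(4))
E
```

```text
top cam [ 0.242 -0.015  1.547]
side cam [ 0.427 -0.84   0.731]
top res [0.26, 0.27, 0.74, 0.19] ang [80.59 -8.09 81.27 -8.77]
[[ 0.5969  0.0779]
 [ 0.5821 -0.0117]
 [ 0.3998  0.0142]
 [ 0.4139  0.1062]] [0.4982 0.0466] [np.float64(0.1851), np.float64(0.0909), np.float64(0.1841), np.float64(0.0931)]
top res [0.17, 0.89, 0.94, 0.83] ang [ 78.2  -23.51  76.9   -7.1 ]
[[ 0.5443 -0.1661]
 [ 0.5352 -0.21  ]
 [ 0.4655 -0.1797]
 [ 0.4708 -0.1569]] [ 0.504  -0.1782] [np.float64(0.0741), np.float64(0.0449), np.float64(0.0759), np.float64(0.0234)]
side line [0.4818 0.008 ] [0.5123 0.0039] ang -7.6 res 0.25
side line [ 0.487  -0.1921] [ 0.5131 -0.1973] ang -11.4 res 0.4
side line [ 0.4628 -0.176 ] [ 0.4701 -0.1402] ang 78.49 res 0.71
side line [ 0.5372 -0.1612] [ 0.535  -0.1972] ang -93.43 res 1.06
side line [0.5832 0.0263] [ 0.5931 -0.0158] ang -76.66 res 0.31
side line [0.4003 0.0145] [0.4035 0.0629] ang 86.24 res 0.03
blk rear -y [ 0.4606 -0.1867  0.    ]
blk toe -y [ 0.5348 -0.2017  0.    ]
plate lip-y [ 0.5909 -0.0066  0.    ]
plate rear-y [0.4006 0.0188 0.    ]
label top [ 0.49   -0.1779  0.03  ] side [ 0.4914 -0.1721  0.03  ]
```

Request:
apply_moves([
  [0,0,0,0,0,-0.18,-1],
  [-0.04,-0.04,0,0,0,0,-1],
  [-0.04,-0.04,0,0,0,0,-1],
  [-0.04,-0.04,0,0,0,0,-1],
  [-0.04,-0.04,0,0,0,0,-1],
  [-0.04,-0.04,0,0,0,0,-1],
  [-0.04,-0.04,0,0,0,0,-1],
  [-0.04,-0.04,0,0,0,0,-1],
], force=40)

```text
t: 1.1
tcp_pos: [0.4419, 0.2649, 0.2311]
tool_rot: [0.082, 0.997, -0.0, -0.0]
force: [1.2, -0.0, 0.3]
finger_gap: 1.0
gripper_force: 0.0
```

```bash
cat >> h.py <<'E'
from scipy.spatial.transform import Rotation as Ro
def todo(pos,yaw,tilt=0.):
    """shift (in present tool axes) and turn left to reach pos, block-yaw, nose-down tilt (deg)"""
    s=sense();R=Ro.from_quat(s["tool_rot"])
    T=Ro.from_euler("Z",yaw,degrees=True)*Ro.from_euler("Y",tilt,degrees=True)*Ro.from_matrix(np.diag([-1.,1,-1]))
    print("t",round(s["t"],2),"tcp",s["tcp_pos"].round(4),"shift",R.inv().apply(np.array(pos)-s["tcp_pos"]).round(4),"after turn",T.inv().apply(np.array(pos)-s["tcp_pos"]).round(4),"turn",(R.inv()*T).as_rotvec().round(4),"F",s["force"].round(1),"gap",round(s["finger_gap"],3),"gf",round(s["gripper_force"],1))
E
python3 - <<'E'
from h import *
todo([.5001,-.1764,.1],-9.5)
t=cv2.imread("pics/top0.png").astype(float)
# lip: soft orange weight (red minus green) on the lip in the top view
w=np.clip(t[...,2]-t[...,1]-25,0,60);m=np.zeros_like(w);m[180:194,229:247]=1;w*=m
v,u=np.mgrid[:384,:512];c=(w*u).sum()/w.sum(),(w*v).sum()/w.sum()
print("lip px",c,onz("top",c,.031)); print(w[181:194,235:241].mean(1).round(0))
E
```

```text
t 1.1 tcp [0.4419 0.2649 0.2311] shift [-0.1294 -0.4259  0.1311] after turn [-0.1302 -0.4256  0.1311] turn [-0.0001 -0.0004  0.002 ] F [ 1.2 -0.   0.3] gap 1.0 gf 0.0
lip px (np.float64(237.7190332326284), np.float64(186.78247734138972)) [0.57478691 0.03635023 0.031     ]
[ 0.  0.  0.  2. 14. 18. 19. 19.  7.  0.  0.  0.  0.]
```

Request:
apply_moves([
  [-0.018,-0.053,0,0,0,0,-1],
  [-0.016,-0.053,0,0,0,0,-1],
  [-0.016,-0.053,0,0,0,0,-1],
  [-0.016,-0.053,0,0,0,0,-1],
  [-0.016,-0.053,0,0,0,0,-1],
  [-0.016,-0.053,0,0,0,0,-1],
  [-0.016,-0.053,0,0,0,0,-1],
  [-0.016,-0.053,0.01,0,0,0,-1],
])

```text
t: 2.1
tcp_pos: [0.5007, -0.1751, 0.2216]
tool_rot: [0.082, 0.997, -0.0, 0.001]
force: [1.0, 0.7, -0.8]
finger_gap: 1.002
gripper_force: 0.0
```

Run:
```python
from h import *
todo([.5001,-.1764,.1],-9.5)
for n in("side",):
    cv2.imwrite("pics/side1.png",cv2.cvtColor(snapshot(n),cv2.COLOR_RGB2BGR))
cv2.imwrite("pics/side1c.png",crop(cv2.imread("pics/side1.png"),160,80,150,180,3.3))
```

```text
t 2.1 tcp [ 0.5007 -0.1751  0.2216] shift [ 0.0006 -0.0013  0.1216] after turn [ 0.0004 -0.0014  0.1216] turn [-0.0004  0.0016  0.0017] F [ 1.   0.7 -0.8] gap 1.002 gf 0.0
```

View pics/side1c.png

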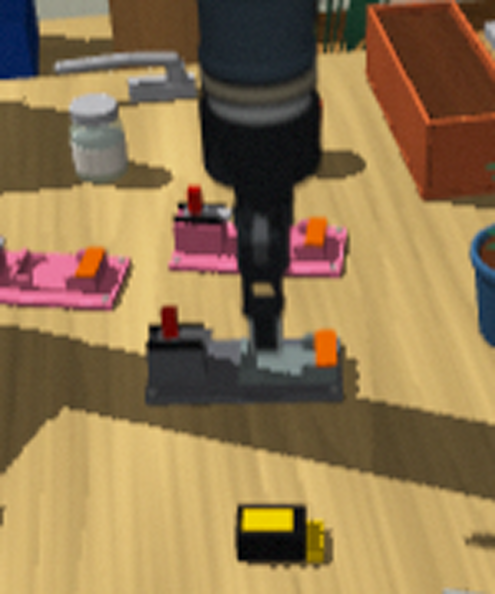

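The side view shows the open gripper above the block, with the finger at about crop (262,320) and the block at (272,533), and the yaw looks aligned. I'll descend and grip.

Request:
apply_moves([
  [0,-0.001,0.05,0,0,0,-1],
  [0,0,0.05,0,0,0,-1],
  [0,0,0.05,0,0,0,-1],
  [0,0,0.04,0,0,0,-1],
  [0,0,0.018,0,0,0,-1],
  [0,0,0.01,0,0,0,-1],
  [0,0,0,0,0,0,-1],
])

```text
t: 3.02
tcp_pos: [0.5, -0.1738, 0.0029]
tool_rot: [0.082, 0.997, 0.0, -0.0]
force: [-0.1, -0.1, -0.7]
finger_gap: 1.002
gripper_force: 0.0
```

Run:
```python
from h import *
todo([.5001,-.1764,.003],-9.5)
```

```text
t 3.02 tcp [ 0.5    -0.1738  0.0029] shift [-0.0006 -0.0026 -0.0001] after turn [-0.0006 -0.0026 -0.0001] turn [ 0.0004 -0.001   0.0021] F [-0.1 -0.1 -0.7] gap 1.002 gf 0.0
```

Request:
apply_moves([
  [0,-0.0025,0,0,0,0,-1],
  [0,0,0,0,0,0,1],
  [0,0,0,0,0,0,1],
  [0,0,0,0,0,0,1],
  [0,0,0,0,0,0,1],
  [0,0,0,0,0,0,1],
  [0,0,0,0,0,0,1],
  [0,0,0,0,0,0,1],
], force=40)

```text
t: 4.03
tcp_pos: [0.5, -0.1765, 0.0039]
tool_rot: [0.082, 0.997, -0.0, 0.0]
force: [-0.9, 0.3, 5.9]
finger_gap: 0.419
gripper_force: 42.1
```

Request:
apply_moves([
  [0,0,-0.03,0,0,0,1],
  [0,0,-0.05,0,0,-0.02,1],
  [0.002,0.04,0,0,0,0,1],
  [0.002,0.05,0,0,0,0,1],
  [0.002,0.05,0,0,0,0,1],
  [0.002,0.05,0,0,0,0,1],
  [0.002,0.03,0,0,0,0,1],
  [0,0,0,0,0,0,1],
])

```text
t: 5.03
tcp_pos: [0.5205, 0.0449, 0.0828]
tool_rot: [0.07, 0.998, 0.0, -0.001]
force: [0.7, -0.1, -2.7]
finger_gap: 0.414
gripper_force: 41.2
```

Run:
```python
from h import *
todo([.5254,.0446,.084],-8.3)
I={n:cv2.cvtColor(snapshot(n),cv2.COLOR_RGB2BGR) for n in("side","top")}
for n in I: cv2.imwrite(f"pics/{n}2.png",I[n])
a=crop(I["side"],195,125,85,85,5);b=crop(I["top"],205,165,68,85,5)
cv2.imwrite("pics/c2.png",np.hstack([a,b]))
```

```text
t 5.03 tcp [0.5205 0.0449 0.0828] shift [-0.0049  0.0004 -0.0013] after turn [-0.0049  0.0004 -0.0012] turn [ 0.     -0.0017  0.0052] F [ 0.7 -0.1 -2.7] gap 0.414 gf 41.2
```

View pics/c2.png

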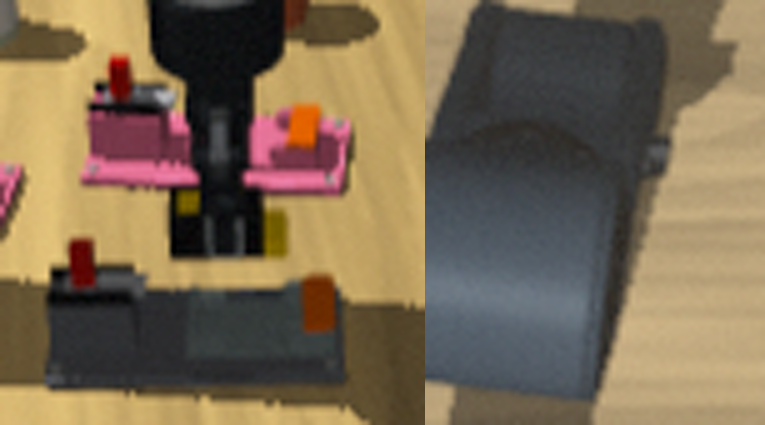

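Run:
```python
from h import *
s=cv2.imread("pics/side2.png")
f=lambda x,y:((x+.5)/5-.5+195,(y+.5)/5-.5+125)
e=np.array([np.cos(np.radians(-8)),np.sin(np.radians(-8))]);n=np.array([-e[1],e[0]])
tcp=sense()["tcp_pos"][:2]
def rel(nm,uv,z):
    p=onz("side",uv,z)[:2];print(nm,p.round(4),"along",round(float((p-tcp)@e)*1e3,1),"lat",round(float((p-tcp)@n)*1e3,1));return p
bot=edge(s,f(168,257),f(262,257),2.);rear=edge(s,f(170,190),f(170,255),2.);toe=edge(s,f(287,212),f(287,255),2.);tb=edge(s,f(264,256),f(287,256),2.,.2)
for l in(bot,rear,toe,tb):print("res",round(float(l[2]),2),l[1].round(2))
rel("rear-bottom",inter(bot,rear),.079);rel("toe-bottom",inter(tb,toe),.079)
pl=edge(s,f(48,386),f(343,381),2.5)
rel("plate near mid",pl[0],0);re=edge(s,f(48,310),f(48,384),2.);rel("plate rear corner",inter(pl,re),0);print(re[2])
# lip face in side view
s0=cv2.imread("pics/side0.png").astype(float);w=np.clip(s0[...,2]-s0[...,1]-40,0,200);m=np.zeros_like(w);m[176:196,250:268]=1;w*=m;print((w[176:196,252:266]).astype(int))
```

```text
res 0.22 [ 1.   -0.05]
res 0.06 [0.03 1.  ]
res 0.12 [ 0. -1.]
res 0.08 [1.   0.01]
rear-bottom [0.4845 0.0336] along -34.9 lat -14.1
toe-bottom [0.5546 0.0244] along 35.8 lat -13.4
plate near mid [0.4904 0.0062] along -25.2 lat -40.4
plate rear corner [0.3995 0.0167] along -116.7 lat -42.6
0.2343988049992342
[[ 0  0  0  0  0  0  0  0  0  0  0  0  0  0]
 [ 0  0  0  0  0  0  0  0  0  0  0  0  0  0]
 [ 0  0  0  0  0  0  0  0  0  0  0  0  0  0]
 [ 0  0  0  0  0  0  0  0  0  0  0  0  0  0]
 [ 0  0  0  0  6 10 11 10 10  0  0  0  0  0]
 [ 0  0  0  0 22 22 22 24 22 11  0  0  0  0]
 [ 0  0  0  0 17 21 20 22 21 16  0  0  0  0]
 [ 0  0  0  0 22 22 22 21 23 15  0  0  0  0]
 [ 0  0  0  0 22 23 21 22 21 15  0  0  0  0]
 [ 0  0  0  0 23 22 20 21 20 14  0  0  0  0]
 [ 0  0  0  0 21 23 21 23 21 15  0  0  0  0]
 [ 0  0  0  0 21 20 22 21 24 16  0  0  0  0]
 [ 0  0  0  0 20 22 20 22 22 16  0  0  0  0]
 [ 0  0  0  0 22 22 27 60 56 50  0  0  0  0]
 [ 0  0  0  0 25 25 29 55 48 37  0  0  0  0]
 [ 0  0  0  0  0  0  0  0  0  0  0  0  0  0]
 [ 0  0  0  0  0  0  0  0  0  0  0  0  0  0]
 [ 0  0  0  0  0  0  0  0  0  0  0  0  0  0]
 [ 0  0  0  0  0  0  0  0  0  0  0  0  0  0]
 [ 0  0  0  0  0  0  0  0  0  0  0  0  0  0]]
```

The side view shows the held block at crop (168–287, 257), with the grip at mid-length, and the dock below it. Comparing edges within that one camera cancels its bias, so I'll correct, tilt and lower to just above the pocket.

Request:
apply_moves([
  [-0.005,-0.001,0,0,0,0,1],
  [0,0,0,0,0.14,0,1],
  [0,0,0,0,0.14,0,1],
  [-0.0075,0,0.026,0,0,0,1],
  [0,0,0,0,0,0,1],
])

```text
t: 5.75
tcp_pos: [0.5253, 0.0398, 0.0546]
tool_rot: [0.072, 0.987, 0.01, -0.141]
force: [-0.1, 0.9, -2.1]
finger_gap: 0.414
gripper_force: 41.1
```

```bash
cat >> h.py <<'E'
E_=np.array([np.cos(np.radians(-8)),np.sin(np.radians(-8)),0]);N_=np.array([-E_[1],E_[0],0]);U_=np.array([0,0,1.])
O_=np.array([.5205,.0449,0])-.0207*E_-.0011*N_   # estimated dock origin
def st():
    """block toe bottom in dock axes (mm), tilt, yaw, force in dock axes"""
    s=sense();R=Ro.from_quat(s["tool_rot"]);B=R*Ro.from_matrix(np.diag([-1.,1,-1]))
    M=np.c_[E_,N_,U_].T;toe=s["tcp_pos"]+B.apply([.0354,0,-.0039]);tr=s["tcp_pos"]+B.apply([-.0346,0,-.0039])
    bx=B.apply([1,0,0])
    print("t",round(s["t"],2),"toe",(M@(toe-O_)*1e3).round(1),"trail",(M@(tr-O_)*1e3).round(1),"tcp",(M@(s["tcp_pos"]-O_)*1e3).round(1),"tilt",np.degrees(np.arcsin(-bx[2])).round(2),"yaw",np.degrees(np.arctan2(bx[1],bx[0])).round(2),"F",(M@s["force"]).round(1),"T",(M@s["ft_torque"]).round(2),"gap",round(s["finger_gap"],3),"gf",round(s["gripper_force"],1))
E
python3 - <<'E'
from h import *
st()
I=cv2.cvtColor(snapshot("side"),cv2.COLOR_RGB2BGR);cv2.imwrite("pics/side3.png",I);cv2.imwrite("pics/c3.png",crop(I,190,130,90,80,7))
E
```

```text
t 5.75 toe [59.1 -3.5 41. ] trail [-8.1 -3.1 60.6] tcp [26.2 -3.3 54.6] tilt 16.26 yaw -8.36 F [-0.2  0.9 -2.1] T [-0.02 -0.18  0.01] gap 0.414 gf 41.1
```

View pics/c3.png

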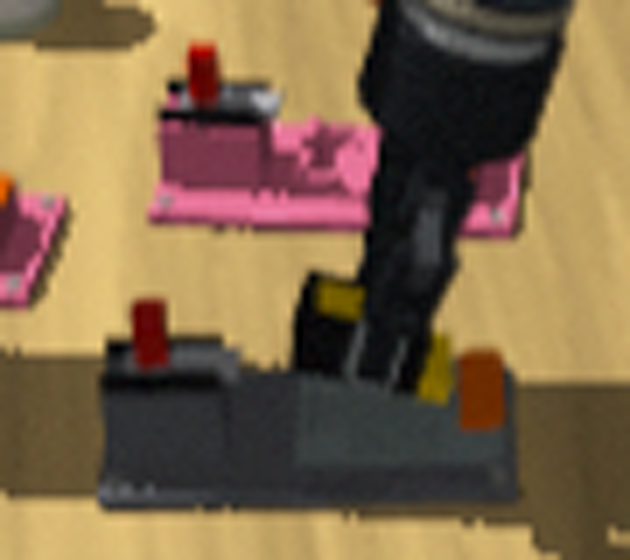

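The side view shows the tilted block, nose down, with its toe at about crop (435,385), just behind the orange lip at (480,390). I need to check that the pose has settled, because the lateral reading shifted.

Request:
apply_moves([
  [0,0,0,0,0,0,1],
  [0,0,0,0,0,0,1],
])

```text
t: 6.05
tcp_pos: [0.5266, 0.0408, 0.0572]
tool_rot: [0.071, 0.988, 0.01, -0.138]
force: [0.4, 0.7, -3.3]
finger_gap: 0.415
gripper_force: 41.1
```

Run:
```python
from h import *
st();st()
f=lambda x,y:((x+.5)/7-.5+190,(y+.5)/7-.5+130)
s=cv2.imread("pics/side3.png")
# toe near-bottom corner ~ (448,402): compare with expected projection
t=sense();B=Ro.from_quat(t["tool_rot"])*Ro.from_matrix(np.diag([-1.,1,-1]))
for nm,b in(("toe bottom near",[.0354,-.018,-.0039]),("trail bottom near",[-.0346,-.018,-.0039]),("trail top near",[-.0346,-.018,.0261])):
    p=proj("side",t["tcp_pos"]+B.apply(b));print(nm,p.round(1),"crop",((p-[190,130]+.5)*7-.5).round(0))
```

```text
t 6.05 toe [60.3 -2.3 43.7] trail [-7.  -2.  62.9] tcp [27.3 -2.1 57.2] tilt 15.95 yaw -8.25 F [ 0.3  0.8 -3.3] T [-0.06 -0.24 -0.01] gap 0.415 gf 41.1
t 6.05 toe [60.3 -2.3 43.7] trail [-7.  -2.  62.9] tcp [27.3 -2.1 57.2] tilt 15.95 yaw -8.25 F [ 0.3  0.8 -3.3] T [-0.06 -0.24 -0.01] gap 0.415 gf 41.1
toe bottom near [253.3 186.4] crop [446. 398.]
trail bottom near [230.9 181.8] crop [289. 366.]
trail top near [233.2 174.1] crop [305. 311.]
```

Run:
```python
from h import *
st()
s=cv2.cvtColor(snapshot("side"),cv2.COLOR_RGB2BGR);cv2.imwrite("pics/side4.png",s)
t=sense();B=Ro.from_quat(t["tool_rot"])*Ro.from_matrix(np.diag([-1.,1,-1]))
bp=lambda b:proj("side",t["tcp_pos"]+B.apply(b))
dp=lambda d:proj("side",O_+d[0]*E_+d[1]*N_+d[2]*U_)
def cmp(nm,a,b,hw=2.5,trim=.1):
    l=edge(s,a,b,hw,trim);n=np.array([-l[1][1],l[1][0]]);m=(np.array(a)+b)/2
    d=n*((l[0]-m)@n);print(nm,"image minus model px",d.round(2),"res",round(float(l[2]),2))
cmp("trail near vertical edge",bp([-.0346,-.018,-.002]),bp([-.0346,-.018,.026]))
cmp("toe near vertical edge",bp([.0354,-.018,-.0039]),bp([.0354,-.018,.007]))
cmp("bottom trail part",bp([-.0346,-.018,-.0039]),bp([-.014,-.018,-.0039]))
cmp("bottom toe part",bp([.0204,-.018,-.0039]),bp([.0354,-.018,-.0039]))
cmp("top trail near edge",bp([-.0346,-.018,.0261]),bp([-.018,-.018,.0261]))
cmp("plate near bottom",dp([-.085,-.045,0]),dp([.085,-.045,0]))
cmp("plate near bottom left",dp([-.095,-.045,0]),dp([-.02,-.045,0]))
cmp("plate near bottom right",dp([0.01,-.045,0]),dp([.09,-.045,0]))
cmp("plate rear end",dp([-.095,-.045,0]),dp([-.095,-.045,.007]))
cmp("plate lip end",dp([.09,-.045,0]),dp([.09,-.045,.007]))
p=proj("side",t["tcp_pos"]);print("px per 5mm lat, along, up:",[(proj("side",t["tcp_pos"]+.005*v)-p).round(2) for v in(N_,E_,U_)])
cv2.imwrite("pics/c4.png",crop(s,215,160,56,44,12))
```

```text
t 6.05 toe [60.3 -2.3 43.7] trail [-7.  -2.  62.9] tcp [27.3 -2.1 57.2] tilt 15.95 yaw -8.25 F [ 0.3  0.8 -3.3] T [-0.06 -0.24 -0.01] gap 0.415 gf 41.1
trail near vertical edge image minus model px [-0.6  -0.01] res 0.02
toe near vertical edge image minus model px [0.1  0.06] res 0.39
bottom trail part image minus model px [ 0.09 -0.35] res 0.26
bottom toe part image minus model px [ 0.04 -0.3 ] res 0.18
top trail near edge image minus model px [ 0.37 -1.41] res 0.09
plate near bottom image minus model px [-0.    0.07] res 0.28
plate near bottom left image minus model px [-0.   -0.74] res 0.06
plate near bottom right image minus model px [-0.02  1.13] res 0.27
plate rear end image minus model px [ 1.27 -0.42] res 0.07
plate lip end image minus model px [0.27 0.03] res 0.02
px per 5mm lat, along, up: [array([ 0.  , -0.98]), array([ 1.63, -0.04]), array([-0.05, -1.3 ])]
```

View pics/c4.png

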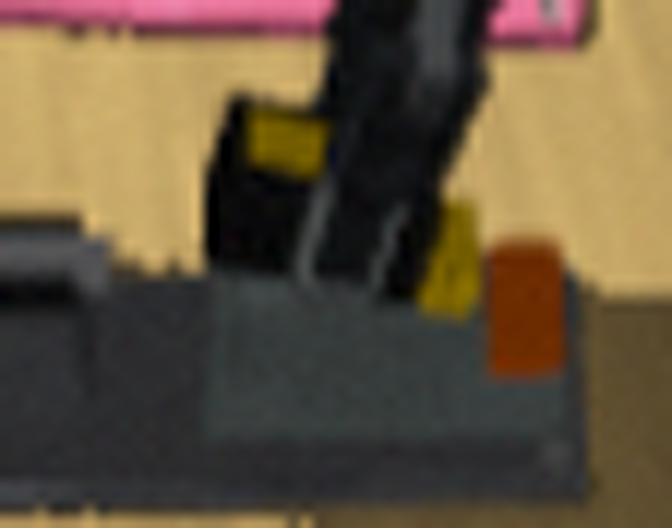

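The side view now shows the toe tip at crop (478,318), about 2.6 mm behind the lip's front edge at x=488, so the offset is about 15 mm. That agrees with the top view. I'll correct laterally by 2 mm and lower.

Request:
apply_moves([
  [-0.002,0.002,0.0115,0,0,0,1],
  [0,0,0,0,0,0,1],
  [-0.0014,0,0.0048,0,0,0,1],
  [-0.0014,0,0.0048,0,0,0,1],
  [0,0,0,0,0,0,1],
  [0,0,0,0,0,0,1],
])

```text
t: 6.85
tcp_pos: [0.5257, 0.0446, 0.0339]
tool_rot: [0.071, 0.988, 0.011, -0.139]
force: [1.3, 5.1, -5.4]
finger_gap: 0.414
gripper_force: 41.0
```

Run:
```python
from h import *
st()
```

```text
t 6.85 toe [58.8  1.4 20.4] trail [-8.5  1.7 39.7] tcp [25.9  1.5 33.9] tilt 16.01 yaw -8.24 F [ 0.6  5.2 -5.4] T [ 0.93 -0.45 -0.09] gap 0.414 gf 41.0
```

Request:
apply_moves([
  [0,0,0,0,0,0,1],
  [0,0,0,0,0,0,1],
])

```text
t: 7.1
tcp_pos: [0.5257, 0.0446, 0.0339]
tool_rot: [0.071, 0.988, 0.011, -0.139]
force: [0.9, 5.7, -3.9]
finger_gap: 0.413
gripper_force: 41.1
```

Run:
```python
from h import *
st()
```

```text
t 7.1 toe [58.8  1.4 20.4] trail [-8.5  1.7 39.7] tcp [25.9  1.5 33.9] tilt 16.01 yaw -8.24 F [ 0.1  5.7 -3.9] T [ 0.96 -0.37 -0.08] gap 0.413 gf 41.1
```

Request:
apply_moves([
  [0,0.001,0,0,0,0,1],
  [0,0,0,0,0,0,1],
  [0,0,0,0,0,0,1],
])

```text
t: 7.48
tcp_pos: [0.5256, 0.0446, 0.0344]
tool_rot: [0.071, 0.988, 0.01, -0.139]
force: [2.1, 4.4, -5.2]
finger_gap: 0.412
gripper_force: 41.1
```

Run:
```python
from h import *
st()
```

```text
t 7.47 toe [58.7  1.4 20.9] trail [-8.6  1.7 40.2] tcp [25.8  1.5 34.4] tilt 16.03 yaw -8.24 F [ 1.5  4.6 -5.2] T [ 0.9  -0.48 -0.  ] gap 0.412 gf 41.1
```

Request:
apply_moves([
  [0,0.001,0,0,0,0,1],
  [0,0,0,0,0,0,1],
  [0,0,0,0,0,0,1],
])

```text
t: 7.85
tcp_pos: [0.5255, 0.0448, 0.0348]
tool_rot: [0.071, 0.988, 0.01, -0.139]
force: [0.5, 2.2, -4.5]
finger_gap: 0.409
gripper_force: 41.3
```

Run:
```python
from h import *
st()
```

```text
t 7.85 toe [58.6  1.5 21.2] trail [-8.7  1.8 40.6] tcp [25.7  1.7 34.8] tilt 16.05 yaw -8.25 F [ 0.2  2.3 -4.5] T [ 0.31 -0.28 -0.04] gap 0.409 gf 41.3
```

Request:
apply_moves([
  [0,0.0013,0,0,0,0,1],
  [0,0,0,0,0,0,1],
  [0,0,0,0,0,0,1],
])

```text
t: 8.22
tcp_pos: [0.5257, 0.0461, 0.0347]
tool_rot: [0.071, 0.988, 0.01, -0.139]
force: [0.2, -0.8, -2.1]
finger_gap: 0.414
gripper_force: 41.4
```

Run:
```python
from h import *
st()
```

```text
t 8.22 toe [58.6  2.9 21.2] trail [-8.6  3.2 40.5] tcp [25.7  3.1 34.7] tilt 16.05 yaw -8.24 F [ 0.3 -0.8 -2.1] T [-0.   -0.23  0.03] gap 0.414 gf 41.4
```

Request:
apply_moves([
  [0,0.001,0,0,0,0,1],
  [0,0,0,0,0,0,1],
  [0,0,0,0,0,0,1],
])

```text
t: 8.6
tcp_pos: [0.5259, 0.0474, 0.0347]
tool_rot: [0.071, 0.988, 0.01, -0.139]
force: [-0.2, 0.3, -3.0]
finger_gap: 0.412
gripper_force: 41.4
```

Run:
```python
from h import *
st()
```

```text
t 8.6 toe [58.7  4.2 21.1] trail [-8.6  4.5 40.5] tcp [25.7  4.3 34.7] tilt 16.04 yaw -8.23 F [-0.2  0.3 -3. ] T [ 0.02 -0.3  -0.03] gap 0.412 gf 41.4
```

Request:
apply_moves([
  [0,0.001,0,0,0,0,1],
  [0,0,0,0,0,0,1],
  [0,0,0,0,0,0,1],
])

```text
t: 8.98
tcp_pos: [0.526, 0.048, 0.0347]
tool_rot: [0.071, 0.988, 0.01, -0.139]
force: [0.5, -2.6, -3.1]
finger_gap: 0.415
gripper_force: 41.4
```

Run:
```python
from h import *
st()
```

```text
t 8.97 toe [58.7  4.8 21.1] trail [-8.6  5.1 40.5] tcp [25.7  4.9 34.7] tilt 16.05 yaw -8.24 F [ 0.9 -2.5 -3.1] T [-0.39 -0.24 -0.03] gap 0.415 gf 41.4
```

Request:
apply_moves([
  [0,-0.002,0,0,0,0,1],
  [-0.001,0,0.0034,0,0,0,1],
  [-0.001,0,0.0034,0,0,0,1],
  [0,0,0,0,0,0,1],
  [0,0,0,0,0,0,1],
])

```text
t: 9.6
tcp_pos: [0.5258, 0.0465, 0.0275]
tool_rot: [0.071, 0.988, 0.01, -0.139]
force: [0.7, 0.0, -2.7]
finger_gap: 0.411
gripper_force: 41.4
```

Run:
```python
from h import *
st()
```

```text
t 9.6 toe [58.6  3.3 13.9] trail [-8.6  3.5 33.3] tcp [25.7  3.4 27.5] tilt 16.06 yaw -8.24 F [ 0.7  0.1 -2.7] T [ 0.03 -0.21  0.04] gap 0.411 gf 41.4
```

Next I'll feel for the floor in 1 mm steps.

Request:
apply_moves([
  [-0.0003,0,0.001,0,0,0,1],
  [0,0,0,0,0,0,1],
  [-0.0003,0,0.001,0,0,0,1],
  [0,0,0,0,0,0,1],
  [0,0,0,0,0,0,1],
])

```text
t: 10.22
tcp_pos: [0.5259, 0.0464, 0.0255]
tool_rot: [0.071, 0.988, 0.01, -0.139]
force: [-0.1, 0.1, -1.9]
finger_gap: 0.414
gripper_force: 41.4
```

Run:
```python
from h import *
st()
```

```text
t 10.22 toe [58.8  3.2 12. ] trail [-8.5  3.5 31.3] tcp [25.9  3.3 25.5] tilt 16.03 yaw -8.24 F [-0.1  0.1 -1.9] T [ 0.01 -0.26 -0.02] gap 0.414 gf 41.4
```

Request:
apply_moves([
  [-0.0024,0,-0.0007,0,0,0,1],
  [-0.0024,0,-0.0007,0,0,0,1],
  [0,0,0,0,0,0,1],
  [0,0,0,0,0,0,1],
])

```text
t: 10.72
tcp_pos: [0.5309, 0.0457, 0.0255]
tool_rot: [0.071, 0.988, 0.01, -0.139]
force: [-0.1, -0.1, -2.7]
finger_gap: 0.415
gripper_force: 41.4
```

Run:
```python
from h import *
st()
```

```text
t 10.72 toe [63.8  3.2 11.9] trail [-3.4  3.4 31.3] tcp [30.9  3.3 25.5] tilt 16.03 yaw -8.24 F [-0.1 -0.2 -2.7] T [ 0.02 -0.31 -0.01] gap 0.415 gf 41.4
```

Request:
apply_moves([
  [-0.001,0,-0.0003,0,0,0,1],
  [0,0,0,0,0,0,1],
  [0,0,0,0,0,0,1],
])

```text
t: 11.1
tcp_pos: [0.5318, 0.0455, 0.0255]
tool_rot: [0.071, 0.988, 0.01, -0.139]
force: [-0.4, -0.9, -2.4]
finger_gap: 0.412
gripper_force: 41.4
```

Run:
```python
from h import *
st()
```

```text
t 11.1 toe [64.8  3.2 12. ] trail [-2.5  3.4 31.3] tcp [31.8  3.3 25.5] tilt 16.04 yaw -8.24 F [-0.3 -0.9 -2.4] T [ 0.   -0.33  0.01] gap 0.412 gf 41.4
```

Request:
apply_moves([
  [-0.001,0,-0.0003,0,0,0,1],
  [0,0,0,0,0,0,1],
  [0,0,0,0,0,0,1],
])

```text
t: 11.48
tcp_pos: [0.5326, 0.0454, 0.0255]
tool_rot: [0.071, 0.988, 0.01, -0.139]
force: [-0.6, 0.8, -2.3]
finger_gap: 0.411
gripper_force: 41.4
```

Run:
```python
from h import *
st()
```

```text
t 11.47 toe [65.6  3.2 12. ] trail [-1.7  3.4 31.3] tcp [32.7  3.3 25.5] tilt 16.07 yaw -8.24 F [-0.7  0.7 -2.3] T [ 0.03 -0.17 -0.05] gap 0.411 gf 41.4
```

Request:
apply_moves([
  [-0.001,0,-0.0003,0,0,0,1],
  [0,0,0,0,0,0,1],
  [0,0,0,0,0,0,1],
])

```text
t: 11.85
tcp_pos: [0.5328, 0.0454, 0.0256]
tool_rot: [0.071, 0.987, 0.01, -0.14]
force: [-3.4, 1.2, -0.6]
finger_gap: 0.413
gripper_force: 41.5
```

Run:
```python
from h import *
st()
```

```text
t 11.85 toe [65.7  3.2 11.9] trail [-1.5  3.5 31.4] tcp [32.8  3.3 25.6] tilt 16.18 yaw -8.24 F [-3.5  0.7 -0.6] T [-0.01  0.38  0.02] gap 0.413 gf 41.5
```

Request:
apply_moves([
  [-0.001,0,-0.0003,0,0,0,1],
  [0,0,0,0,0,0,1],
  [0,0,0,0,0,0,1],
])

```text
t: 12.22
tcp_pos: [0.5341, 0.0452, 0.0255]
tool_rot: [0.071, 0.988, 0.01, -0.14]
force: [-5.3, 0.1, 1.0]
finger_gap: 0.414
gripper_force: 41.5
```

Run:
```python
from h import *
st()
```

```text
t 12.22 toe [67.   3.2 11.9] trail [-0.2  3.5 31.4] tcp [34.1  3.3 25.5] tilt 16.15 yaw -8.24 F [-5.3 -0.6  1. ] T [-0.01  0.64 -0.05] gap 0.414 gf 41.5
```

Request:
apply_moves([
  [-0.0012,0,-0.0003,0,0,0,1],
  [-0.0012,0,-0.0004,0,0,0,1],
  [0,0,0,0,0,0,1],
  [0,0,0,0,0,0,1],
])

```text
t: 12.72
tcp_pos: [0.5357, 0.045, 0.0256]
tool_rot: [0.071, 0.987, 0.01, -0.141]
force: [-6.5, 0.4, 1.0]
finger_gap: 0.413
gripper_force: 41.5
```

Run:
```python
from h import *
st()
```

```text
t 12.72 toe [68.6  3.2 11.9] trail [ 1.4  3.4 31.5] tcp [35.7  3.3 25.6] tilt 16.26 yaw -8.24 F [-6.5 -0.5  1. ] T [-0.03  0.83  0.05] gap 0.413 gf 41.5
```

The spring law matches: 6.5 N at 2.9 mm. I'll start rocking.

Request:
apply_moves([
  [-0.0006,0,-0.0002,0,0,0,1],
  [-0.0003,0,0.0012,0,-0.035,0,1],
  [-0.0003,0,0.0012,0,-0.035,0,1],
  [0,0,0,0,0,0,1],
  [0,0,0,0,0,0,1],
])

```text
t: 13.35
tcp_pos: [0.5354, 0.045, 0.0231]
tool_rot: [0.071, 0.992, 0.008, -0.107]
force: [-7.2, 0.4, 1.5]
finger_gap: 0.415
gripper_force: 41.5
```

Run:
```python
from h import *
st()
```

```text
t 13.35 toe [69.2  3.2 11.7] trail [ 0.8  3.4 26.7] tcp [35.4  3.3 23.1] tilt 12.35 yaw -8.23 F [-7.2 -0.6  1.5] T [-0.02  1.11 -0.04] gap 0.415 gf 41.5
```

Request:
apply_moves([
  [-0.001,0,-0.0004,0,0,0,1],
  [0,0,0,0,0,0,1],
  [-0.0004,0,0.0012,0,-0.035,0,1],
  [-0.0004,0,0.0012,0,-0.035,0,1],
  [0,0,0,0,0,0,1],
  [0,0,0,0,0,0,1],
])

```text
t: 14.1
tcp_pos: [0.5355, 0.045, 0.0207]
tool_rot: [0.072, 0.995, 0.005, -0.074]
force: [-9.5, 0.4, 2.6]
finger_gap: 0.413
gripper_force: 41.7
```

Run:
```python
from h import *
st()
```

```text
t 14.1 toe [70.   3.2 11.6] trail [ 0.7  3.4 21.9] tcp [35.5  3.3 20.7] tilt 8.5 yaw -8.23 F [-9.5 -0.9  2.6] T [-0.03  1.33  0.  ] gap 0.413 gf 41.7
```

Request:
apply_moves([
  [-0.0007,0,0.0009,0,-0.035,0,1],
  [0,0,0,0,0,0,1],
  [-0.0007,0,0.001,0,-0.035,0,1],
  [0,0,0,0,0,0,1],
  [0,0,0,0,0,0,1],
])

```text
t: 14.72
tcp_pos: [0.5364, 0.0449, 0.0182]
tool_rot: [0.072, 0.997, 0.003, -0.039]
force: [-8.3, 1.2, -0.4]
finger_gap: 0.414
gripper_force: 41.6
```

Run:
```python
from h import *
st()
```

```text
t 14.72 toe [71.4  3.2 11.6] trail [ 1.6  3.5 17.1] tcp [36.4  3.3 18.2] tilt 4.52 yaw -8.23 F [-8.4  0.  -0.4] T [-0.11  1.34 -0.01] gap 0.414 gf 41.6
```

Request:
apply_moves([
  [-0.0004,0,0.0012,0,-0.035,0,1],
  [0,0,0,0,0,0,1],
  [-0.0002,0,0.0012,0,-0.035,0,1],
  [0,0,0,0,0,0,1],
  [0,0,0,0,0,0,1],
])

```text
t: 15.35
tcp_pos: [0.5373, 0.0447, 0.0159]
tool_rot: [0.072, 0.997, 0.0, -0.004]
force: [-8.4, 1.0, 2.6]
finger_gap: 0.413
gripper_force: 41.7
```

Run:
```python
from h import *
st()
```

```text
t 15.35 toe [72.7  3.1 11.7] trail [ 2.7  3.4 12.2] tcp [37.3  3.3 15.9] tilt 0.46 yaw -8.25 F [-8.4 -0.2  2.6] T [ 0.02  1.41 -0.  ] gap 0.413 gf 41.7
```

Request:
apply_moves([
  [0,0,0.0004,0,-0.008,0,1],
  [0,0,0,0,0,0,1],
  [0.001,0,0.0002,0,0,0,1],
  [0.001,0,0.0003,0,0,0,1],
  [0,0,0,0,0,0,1],
  [0,0,0,0,0,0,1],
])

```text
t: 16.1
tcp_pos: [0.5375, 0.0447, 0.0158]
tool_rot: [0.072, 0.997, -0.0, 0.002]
force: [-5.1, -0.1, 4.8]
finger_gap: 0.415
gripper_force: 42.4
```

Run:
```python
from h import *
st()
```

```text
t 16.1 toe [73.   3.1 12.1] trail [ 3.   3.4 11.8] tcp [37.6  3.3 15.8] tilt -0.27 yaw -8.23 F [-5.  -0.8  4.8] T [0.07 1.32 0.02] gap 0.415 gf 42.4
```

Request:
apply_moves([
  [0.001,0,-0.0003,0,0,0,1],
  [0,0,0,0,0,0,1],
  [0.001,0,0,0,0.004,0,1],
  [0,0,0,0,0,0,1],
])

```text
t: 16.6
tcp_pos: [0.5373, 0.0447, 0.0159]
tool_rot: [0.072, 0.997, -0.0, 0.002]
force: [-3.9, 1.2, 4.6]
finger_gap: 0.413
gripper_force: 42.1
```

Run:
```python
from h import *
st()
```

```text
t 16.6 toe [72.8  3.1 12.2] trail [ 2.8  3.4 11.8] tcp [37.4  3.3 15.9] tilt -0.26 yaw -8.25 F [-4.   0.7  4.6] T [ 0.06  0.96 -0.03] gap 0.413 gf 42.1
```

Request:
apply_moves([
  [0,0,0,0,0,0,0],
  [0,0,0,0,0,0,-0.5],
  [0,0,0,0,0,0,-1],
  [0,0,0,0,0,0,-1],
  [0,0,0,0,0,0,-1],
])

```text
t: 17.23
tcp_pos: [0.5372, 0.0447, 0.0156]
tool_rot: [0.072, 0.997, -0.0, 0.002]
force: [0.5, 0.6, -0.1]
finger_gap: 0.997
gripper_force: 0.0
```

Run:
```python
from h import *
st()
s=cv2.cvtColor(snapshot("side"),cv2.COLOR_RGB2BGR);cv2.imwrite("pics/side5.png",s);cv2.imwrite("pics/c5.png",crop(s,195,150,75,62,9))
```

```text
t 17.23 toe [72.7  3.1 11.9] trail [ 2.7  3.4 11.6] tcp [37.3  3.3 15.6] tilt -0.25 yaw -8.24 F [ 0.4  0.7 -0.1] T [-0.   -0.01 -0.  ] gap 0.997 gf 0.0
```

View pics/c5.png

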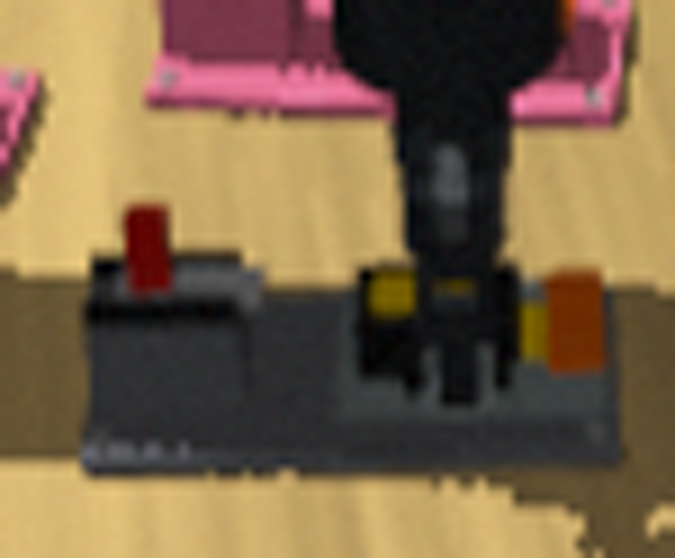

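The side view shows the block lying level in the pocket, with its toe under the lip at about crop (540,330). I'll rise, shut the fingers and press lightly on the top near the trailing end to confirm it's fully home.

Request:
apply_moves([
  [0,0,-0.03,0,0,0,-1],
  [0,0,-0.03,0,0,0,-1],
  [0.008,0,0,0,0,0,1],
  [0.007,0,0,0,0,0,1],
  [0,0,0,0,0,0,1],
  [0,0,0,0,0,0,1],
  [0,0,0.02,0,0,0,1],
  [0,0,0.005,0,0,0,1],
])

```text
t: 18.27
tcp_pos: [0.5214, 0.0469, 0.0494]
tool_rot: [0.072, 0.997, -0.0, 0.001]
force: [-0.8, 0.2, 0.3]
finger_gap: 0.003
gripper_force: 0.0
```

Run:
```python
from h import *
st()
```

```text
t 18.27 toe [56.7  3.1 45.5] trail [-13.3   3.4  45.4] tcp [21.3  3.3 49.4] tilt -0.09 yaw -8.25 F [-0.8  0.1  0.3] T [ 0.04 -0.04  0.05] gap 0.003 gf 0.0
```

Request:
apply_moves([
  [0,0,0.003,0,0,0,1],
  [0,0,0.002,0,0,0,1],
  [0,0,0.001,0,0,0,1],
  [0,0,0.001,0,0,0,1],
  [0,0,0.001,0,0,0,1],
  [0,0,0,0,0,0,1],
  [0,0,0,0,0,0,1],
])

```text
t: 19.15
tcp_pos: [0.5221, 0.0469, 0.0426]
tool_rot: [0.072, 0.997, -0.0, 0.002]
force: [0.6, 0.5, 0.6]
finger_gap: -0.004
gripper_force: 0.0
```

Run:
```python
from h import *
st()
```

```text
t 19.15 toe [57.4  3.2 38.9] trail [-12.6   3.5  38.6] tcp [22.   3.3 42.6] tilt -0.24 yaw -8.24 F [0.5 0.6 0.6] T [-0.02  0.04 -0.03] gap -0.004 gf 0.0
```

Request:
apply_moves([
  [0,0,0.001,0,0,0,1],
  [0,0,0.001,0,0,0,1],
  [0,0,0,0,0,0,1],
  [0,0,0,0,0,0,1],
])

```text
t: 19.65
tcp_pos: [0.5223, 0.0469, 0.042]
tool_rot: [0.072, 0.997, -0.0, 0.003]
force: [-2.0, 0.6, 12.3]
finger_gap: 0.001
gripper_force: 5.8
```

Run:
```python
from h import *
st()
```

```text
t 19.65 toe [57.6  3.2 38.3] trail [-12.4   3.5  38. ] tcp [22.2  3.4 42. ] tilt -0.29 yaw -8.23 F [-2.1  0.4 12.3] T [-0.    0.38 -0.04] gap 0.001 gf 5.8
```

The press reads 12 N at z = 42 mm (12 mm floor plus 30 mm block), so the block is fully home. Now the bolt.

Request:
apply_moves([
  [0,0,-0.04,0,0.005,0,1],
  [0,0,-0.03,0,0,0,-1],
  [0.046,0,0,0,0,0,-1],
  [0.046,0,0,0,0,0,-1],
  [0,0,0,0,0,0,-1],
  [0,0,0,0,0,0,-1],
], force=30)

```text
t: 20.4
tcp_pos: [0.4321, 0.06, 0.111]
tool_rot: [0.072, 0.997, -0.0, 0.001]
force: [0.9, 0.4, -0.0]
finger_gap: 0.999
gripper_force: 0.0
```

Run:
```python
from h import *
st()
s=cv2.cvtColor(snapshot("side"),cv2.COLOR_RGB2BGR);cv2.imwrite("pics/side6.png",s);cv2.imwrite("pics/c6.png",crop(s,190,140,85,72,8))
```

```text
t 20.4 toe [-33.5   3.6 107.1] trail [-103.5    3.9  107. ] tcp [-68.9   3.7 111. ] tilt -0.08 yaw -8.24 F [ 0.8  0.6 -0. ] T [ 0.04 -0.02  0.03] gap 0.999 gf 0.0
```

View pics/c6.png

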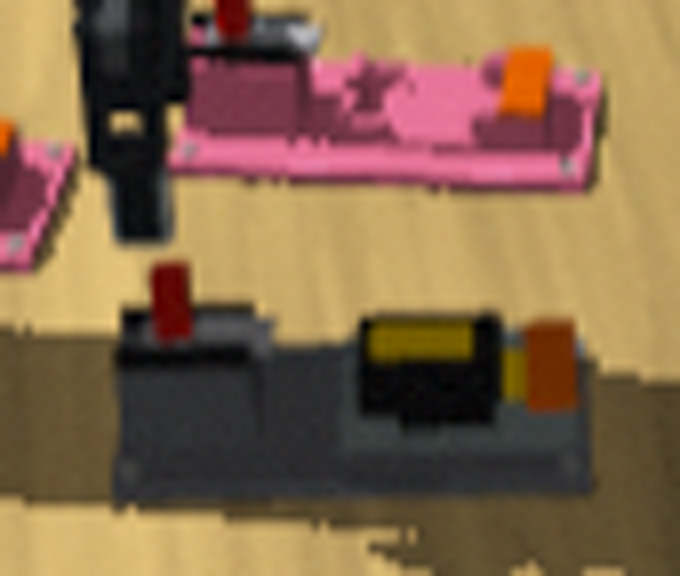

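Run:
```python
from h import *
s=cv2.imread("pics/side6.png").astype(float);T=sense()["tcp_pos"]
w=np.clip(s[...,2]-s[...,1]-50,0,200);m=np.zeros_like(w);m[172:184,206:218]=1;w*=m
cols=w.sum(0);u=(cols*np.arange(512)).sum()/cols.sum();print("tab col",round(u,2),cols[206:218].astype(int))
# tab at dock (-70,3.2), mid height .068
for a in(-72,-70,-68,-66,-64,-62):print(a,proj("side",O_+a*1e-3*E_+.0032*N_+.066*U_).round(2))
print("finger model tip col",proj("side",T-.05*N_+.013*U_).round(2),"seen ~",190+142/8)
```

```text
tab col 210.79 [  0   0   0 224 334 327 309  98   0   0   0   0]
-72 [209.84 176.87]
-70 [210.5  176.86]
-68 [211.15 176.84]
-66 [211.8  176.83]
-64 [212.46 176.82]
-62 [213.11 176.8 ]
finger model tip col [208.11 170.99] seen ~ 207.75
```

The side view shows the block level and seated, and the tab at column 210.8, which puts it at dock x ≈ -69. The TCP is at -68.9, so it's aligned. I'll descend and grip.

Request:
apply_moves([
  [0,0,0.03,0,0,0,-1],
  [0,0,0.023,0,0,0,-1],
  [0,0,0,0,0,0,-1],
  [0,0,0,0,0,0,1],
  [0,0,0,0,0,0,1],
  [0,0,0,0,0,0,1],
  [0,0,0,0,0,0,1],
  [0,0,0,0,0,0,1],
], force=30)

```text
t: 21.45
tcp_pos: [0.4311, 0.0603, 0.0582]
tool_rot: [0.072, 0.997, 0.0, -0.0]
force: [0.1, 0.3, 5.3]
finger_gap: 0.131
gripper_force: 32.0
```

Run:
```python
from h import *
st()
```

```text
t 21.45 toe [-34.6   3.7  54.3] trail [-104.6    4.    54.3] tcp [-70.    3.9  58.2] tilt 0.0 yaw -8.25 F [0.  0.3 5.3] T [ 0.21  0.06 -0.04] gap 0.131 gf 32.0
```

Request:
apply_moves([
  [-0.006,0,0,0,0,0,1],
  [-0.006,0,0,0,0,0,1],
  [-0.006,0,0,0,0,0,1],
  [-0.006,0,0,0,0,0,1],
  [-0.006,0,0,0,0,0,1],
  [0,0,0,0,0,0,1],
])

```text
t: 22.2
tcp_pos: [0.461, 0.0559, 0.0582]
tool_rot: [0.072, 0.997, 0.0, 0.0]
force: [-0.3, 1.3, 5.7]
finger_gap: 0.128
gripper_force: 32.1
```

Run:
```python
from h import *
st()
```

```text
t 22.2 toe [-4.4  3.5 54.3] trail [-74.4   3.8  54.3] tcp [-39.8   3.7  58.2] tilt -0.0 yaw -8.24 F [-0.5  1.2  5.7] T [ 0.16  0.03 -0.07] gap 0.128 gf 32.1
```

Request:
apply_moves([
  [-0.006,0,0,0,0,0,1],
  [-0.005,0,0,0,0,0,1],
  [-0.003,0,0,0,0,0,1],
  [-0.002,0,0,0,0,0,1],
  [0,0,0,0,0,0,1],
  [0,0,0,0,0,0,1],
])

```text
t: 22.95
tcp_pos: [0.4756, 0.0537, 0.0582]
tool_rot: [0.072, 0.997, 0.0, -0.001]
force: [-2.1, 0.0, 7.4]
finger_gap: 0.13
gripper_force: 32.3
```

Run:
```python
from h import *
st()
```

```text
t 22.95 toe [10.4  3.5 54.2] trail [-59.6   3.7  54.4] tcp [-24.9   3.6  58.2] tilt 0.12 yaw -8.24 F [-2.1 -0.3  7.4] T [ 0.07  0.24 -0.04] gap 0.13 gf 32.3
```

Request:
apply_moves([
  [-0.0015,0,0,0,0,0,1],
  [0,0,0,0,0,0,1],
  [0,0,0,0,0,0,1],
])

```text
t: 23.32
tcp_pos: [0.4757, 0.0537, 0.0582]
tool_rot: [0.072, 0.997, 0.0, -0.002]
force: [-4.2, 0.3, 9.5]
finger_gap: 0.136
gripper_force: 32.6
```

Run:
```python
from h import *
st()
```

```text
t 23.32 toe [10.5  3.5 54.1] trail [-59.5   3.7  54.5] tcp [-24.9   3.6  58.2] tilt 0.28 yaw -8.23 F [-4.2 -0.3  9.5] T [ 0.06  0.57 -0.04] gap 0.136 gf 32.6
```

The bolt is at its end stop: 45 mm of travel, and it no longer moves as the force rises. I'll ease back, release and withdraw straight up.

Request:
apply_moves([
  [0.001,0,0,0,0,0,1],
  [0,0,0,0,0,0,0],
  [0,0,0,0,0,0,-1],
  [0,0,0,0,0,0,-1],
  [0,0,-0.03,0,0,0,-1],
  [0,0,-0.05,0,0,0,-1],
  [0,0,-0.05,0,0,0,-1],
  [0.05,0,-0.03,0,0,0,-1],
])

```text
t: 24.32
tcp_pos: [0.4322, 0.0597, 0.2205]
tool_rot: [0.072, 0.997, -0.0, 0.004]
force: [-0.1, -0.3, 0.4]
finger_gap: 0.999
gripper_force: 0.0
```

Run:
```python
from h import *
st()
s=cv2.cvtColor(snapshot("side"),cv2.COLOR_RGB2BGR);cv2.imwrite("pics/side7.png",s);cv2.imwrite("pics/c7.png",crop(s,190,140,85,72,8))
```

```text
t 24.32 toe [-33.3   3.3 216.9] trail [-103.3    3.7  216.3] tcp [-68.8   3.5 220.5] tilt -0.49 yaw -8.28 F [-0.1 -0.3  0.4] T [-0.01  0.04  0.01] gap 0.999 gf 0.0
```

View pics/c7.png

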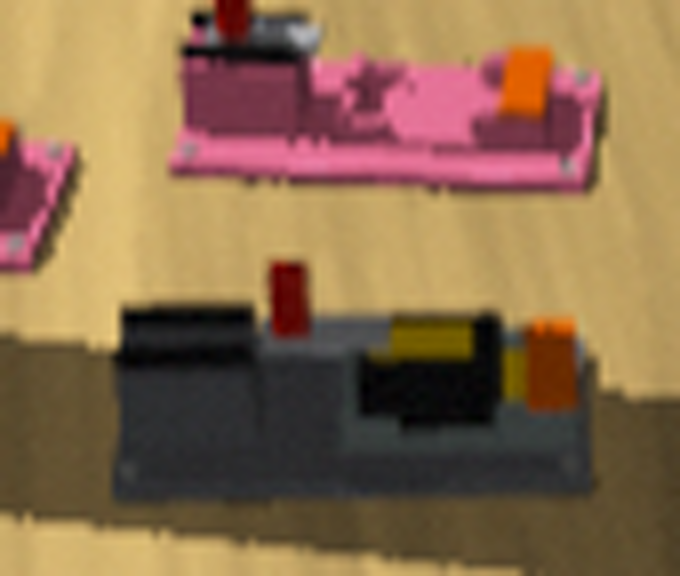

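The side view shows the tab moved to crop (289,300), with the tongue over the block's trailing end. The block is flat and the gripper is clear.

Request:
apply_moves([
  [0,0,0,0,0,0,-1],
  [0,0,0,0,0,0,-1],
])

```text
t: 24.62
tcp_pos: [0.4282, 0.0605, 0.2173]
tool_rot: [0.072, 0.997, 0.0, -0.0]
force: [0.3, 0.4, 1.1]
finger_gap: 1.001
gripper_force: 0.0
```

```bash
python3 -c "
from station import *
print(sign_off())"
```

```text
the job is handed in; nothing more can be done
None
```

I handed the job in at about 24.6 s, with the block flat in the dock, its toe under the lip, the bolt slid to its end stop (about 45 mm) and the gripper clear; sign-off returned no verdict.

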